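# Put the small cutting board away in the board rack

## Task

Put the small white cutting board away. It lies flat on the wooden chopping block and is too wide for the hand to span, so slide it out over the block's left-hand edge until it overhangs, pinch the overhanging edge, and stand the board upright in the empty slot at the right-hand end of the wire rack. Lower it in rather than dropping it, do not let it fall on the worktop, and leave the other things where they stand.

Things in the scene. Friction and masses are not known exactly. Their poses are not given: they have to be found in the camera images.
- small_board: the board to put away: white plastic, 180 mm (its x) by 120 mm (its y) by 10 mm thick, with a 14 mm hole near one corner; 0.22 kg give or take 30 %. Origin at the centre of its underside; z up as it lies on the block, long sides within 20 degrees of the block's x axis. Too wide for the hand both ways. Pinched at an edge and lifted, it turns until its faces lie flat on the finger pads
- chopping_block: wooden chopping block, fixed, 260 mm (x) by 250 mm (y), top 70 mm above the worktop. Origin at the centre of its underside; x points away from the robot, y to the robot's left, within about 12 degrees
- block_left_edge (a point): middle of the chopping block's left-hand (+y) top edge, 125 mm from the block's middle, at height 70 mm; same axes as the block. There is free room beyond it. The board tips off when its middle passes this edge
- board_rack: steel wire rack for boards, fixed: five upright hoops of 6 mm wire, 30 mm apart along the rack's y, each 110 mm long along the rack's x and 95 mm high, make four slots of 24 mm clear width. Boards stand in the slots with their faces across y, on two wires 14 mm above the worktop. Origin at the centre of its underside; x points away from the robot, y to the robot's left, within about 15 degrees
- free_slot (a point): middle of the right-hand end slot of the rack, on the level where a board's lower edge rests (14 mm above the worktop); 45 mm to the right (-y) of the rack's middle; same axes as the rack
- standing_board: a board just like the first, already standing on its long edge in the left-hand end slot of the rack; leave it there. Origin at the middle of its lower edge, z up
- herb_bowl: steel bowl of green herbs, 128 mm across, 45 mm high, between block and rack near the front; bystander; origin at the centre of its underside
- kitchen_timer: small white upright kitchen timer, 32 mm deep, 66 mm wide, 62 mm high, between block and rack towards the back; bystander; origin at the centre of its underside
- mill: wooden pepper mill, 58 mm across, 170 mm high, behind the block; bystander; origin at the centre of its underside

How it is judged:
On the way, in this order (a step that is already met when the one before it is completed fails the run):
1. the board lies flat on the block and overhangs its left-hand edge by about 15 mm or more (y of small_board in the frame of chopping_block above 0.08 m and height (world z) of small_board between 0.062 and 0.08 m and angle between small_board's own z axis and vertical below 0.12 rad), for 0.2 s.
2. the fingers hold the board clear above the block (contact force between the fingers and small_board above 1 N and height (world z) of small_board above 0.11 m and contact force between small_board and chopping_block below 0.1 N), for 0.2 s.
At the end, for the whole second after the job is handed in: the small board stands upright, at rest, down on the wires of the rack's right-hand end slot: its middle within 45 mm of the slot's middle lengthwise and within 16 mm crosswise, 50 to 100 mm above the wires (on a long or a short edge), its faces within 0.3 rad of square to the rack (y of small_board in the frame of free_slot between -0.016 and 0.016 m and x of small_board in the frame of free_slot between -0.045 and 0.045 m and z of small_board in the frame of free_slot between 0.05 and 0.1 m and angle between the z axis of small_board and the y axis of free_slot, either way round below 0.3 rad and linear speed of small_board below 0.02 m/s and angular speed of small_board below 0.1 rad/s); the robot touches nothing.
It fails at once if the board falls to the worktop (height (world z) of small_board below 0.04 m).
It fails at once if the board is dropped or thrown (over 0.7 m/s while no finger touches it) (linear speed of small_board above 0.7 m/s and contact force between the fingers and small_board below 0.05 N).
It fails at once if the board already in the rack is moved more than 30 mm (distance of standing_board from where it was at the start of the episode above 0.03 m).
It fails at once if the herb bowl or the kitchen timer is moved more than 30 mm (distance of any of herb_bowl, kitchen_timer from where it was at the start of the episode above 0.03 m).
It fails at once if the pepper mill is moved more than 30 mm or knocked over (distance of mill from where it was at the start of the episode above 0.03 m or angle between mill's own z axis and vertical above 0.5 rad).
It also fails if it takes over 67 s, if anything falls off the work surface, if the arm or the gripper's body presses on something with over 40 N, if the wrist force passes 120 N, or if a joint passes its speed limit or range.

## Robot

A 6-joint arm with a two-finger parallel gripper is mounted at the origin on a cart in front of the work surface, level with it; the furniture and walls round the work are solid. World frame = base frame: x ahead of the robot, y to its left, z up, the work surface at z = 0. Lengths are in m, angles in rad, forces in N, time in s.
With the tool pointing down it reaches from about 0.3 to 1 m from the base axis. Payload 5.1 kg.
Tool frame: the origin (TCP) lies on the centre line of the jaws, within the pads' length; the fingertips stand 22 mm ahead of it and the grasp point (between the pads) lies 3 mm ahead of it; z points along the fingers, y is the line along which they close (so a half turn about z gives the same grasp; the last joint's range is limited). The gripper opens to 95 mm and grips with 3 to 60 N. Pads are 20 mm wide; open, the fingers measure 119 mm over their backs; the gripper's body (75 mm by 180 mm) begins 59 mm behind the grasp point.
Start: joints at [-1.412, 0.124, 1.65, -0, 1.367, -0.083], TCP at [0.156, -0.631, 0.237] pointing down, gripper open.
Joint ranges: [-2.61, 2.61], [-1.02, 2.33], [0.03, 2.71], [-1.35, 4.49], [0.32, 2.68], [-2.91, 2.91]. Speed limits (rad/s): [2.57, 2.57, 3.14, 3.14, 3.14, 3.14].

## Interface

Orientations are given as a unit quaternion [w, x, y, z].
In Python, from workcell import env gives the robot as it stands.
- The arm moves only by the shell command python3 -m crank 'ROWS' [FORCE]. ROWS is JSON, a list of rows, each a list of 7 numbers: the shift along the tool's x, y, z scaled (see below), then the turn, a rotation vector about the tool's x, y, z scaled (see below), then the opening, from 0 (shut) to 1 (fully open). A call has 1 to 8 rows; each row is the pose to reach, as a shift and turn from the pose commanded when the call began, along the tool's axes at that moment, turning the shorter way round; what a row does not reach only later rows make up. The controller multiplies each number of a shift by 0.5 m and each number of a turn by 360 degrees. A row lasts 1/12 s, in which the tool goes at most 41.7 mm and 7.16 degrees, less where a joint would pass 70% of its speed; a pose out of reach is approached as far as the arm can. A call with a number of a shift or a turn outside -1 to 1 is refused whole. A call with a gripper value outside its range is refused whole. The fingers move at their own pace and stop on an object; FORCE is the grip in N (left out, the last holds). Time passes only in rows, so rows that repeat a pose let the fingers close. It gives the time, the measured TCP pose, the force, the opening and the grip force at its end, in the units of the state.
- env.get_state(): the state, without advancing time (a new reading comes with each control period).
- env.capture(name): name is "scene" or "top"; returns the picture (384x512x3 uint8, red, green, blue); there is no depth.
- env.camera_params(name): a dict with "fov_y" (degrees; the focal length in pixels is half the picture's height over the tangent of half this angle, whatever the lens; pixels are square), "cx", "cy" (the principal point, pixels), "k1" (the pictures are not rectified: a ray, as slopes to the right and down, at radius r is drawn at 1 + k1 r^2 times it, then the intrinsics apply), "rvec" (rotation vector, rad) and "tvec" (3), from world to camera coordinates, as OpenCV has them. Camera axes: x right, y down, z forward; pixel columns grow to the right and rows downward; lengths in m; the calibration is good to about 2 mm. A picture is of the moment at which its call begins. camera_params takes no time and is no camera call.
- env.finish_job(): hands the job in; it is judged then, once.
The state is a dict: "time_s": time; "joint_positions": joint angles; "qd": joint speeds; "effort": joint torques, N m; "tcp_pos": TCP position; "orientation": TCP orientation; "contact_force": force on the tool from outside, world axes, zero at the start; "ft_torque": the same for the moment, N m; "opening": opening from 0.0 (shut) to 1.0 (fully open); "finger_force": force on a finger pad.
Only numpy, scipy, OpenCV 4.12 (cv2) and the standard library are available. Lean on these libraries where they do the work, as an engineer would, in place of code of your own. Each camera call takes 0.05 s, during which the arm holds its last target. There are 200 camera calls.

## Working session

There is one attempt and no reset: what is moved stays moved. The work goes in short steps, Python scripts to look and compute and a shell command to move; the robot and the scene stay as the last step left them, time stands still between calls to the robot, and variables do not carry over. Pictures are saved under pics/ and viewed, at most 12 in all, crops included, and the job is handed in when it is done.

```bash
ls; mkdir -p pics
python3 - <<'E'
from workcell import env
import cv2
for n in ("scene","top"):
    cv2.imwrite(f"pics/{n}0.png",env.capture(n)[:,:,::-1]); print(env.camera_params(n))
print(env.get_state())
E
```

```text
pics
{'fov_y': 42.44580998319769, 'cx': 256.29231251875905, 'cy': 180.69744702661896, 'k1': -0.055032332041572714, 'rvec': array([ 0.57094723, -2.59640868,  1.27644551]), 'tvec': array([0.55204597, 0.16249161, 1.25867683])}
{'fov_y': 55.04426136670931, 'cx': 250.48883467196353, 'cy': 190.23850544647053, 'k1': -0.10023225129718231, 'rvec': array([ 2.11858883, -2.15299312,  0.17713468]), 'tvec': array([0.09807947, 0.6061975 , 1.04586211])}
{'time_s': 0.1, 'joint_positions': array([-1.41160687e+00,  1.24448661e-01,  1.65153855e+00,  2.85338383e-05,
        1.36751468e+00, -8.26044998e-02]), 'qd': array([-0.00093474, -0.0017307 , -0.00281113, -0.00088211, -0.00390369,
        0.00041679]), 'effort': array([ 4.55348800e-04, -4.18881726e+01, -3.61094892e+01,  7.76290032e-02,
        4.61585959e-02, -7.01704721e-05]), 'tcp_pos': array([ 0.15552873, -0.63055745,  0.23550361]), 'orientation': array([-9.54451365e-04,  9.92700754e-01,  1.20599761e-01, -2.25855379e-05]), 'contact_force': array([-0.50581168, -0.30818856, -0.35187957]), 'ft_torque': array([-0.00034626, -0.02976197,  0.01676023]), 'finger_force': 0.0, 'opening': 1.0010328585913841}
```

View pics/scene0.png

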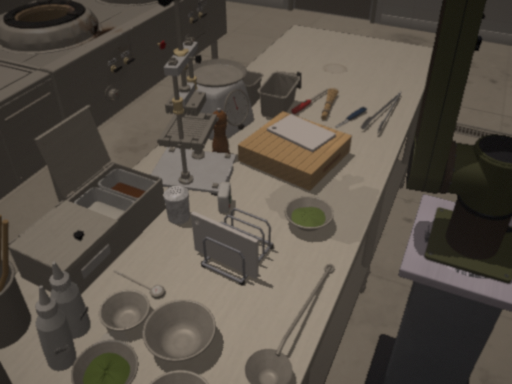

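View pics/top0.png

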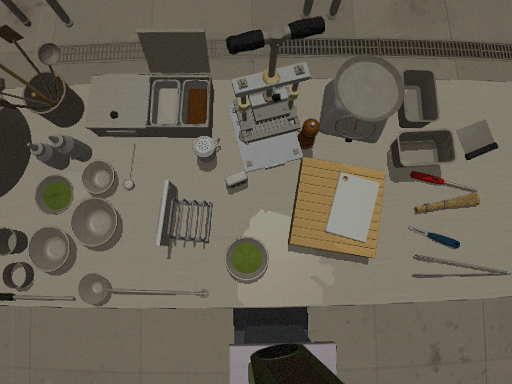

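The views show the block around top-view pixel (337,207) with the white board on it around (352,208). The rack is at (187,222), with the standing board on its left and the free slot at about (205,222). The bowl is at (246,259), the timer at (237,180) and the mill at (310,132). The arm is out of view on the right.

```bash
cat > h.py <<'E'
import numpy as np, cv2
from workcell import env
from scipy.spatial.transform import Rotation as R
def KD(n):
    p=env.camera_params(n); f=192/np.tan(np.radians(p['fov_y']/2))
    return np.array([[f,0,p['cx']],[0,f,p['cy']],[0,0,1]]),np.array([p['k1'],0,0,0,0.]),np.array(p['rvec']),np.array(p['tvec'])
def ray(n,px):
    K,D,r,t=KD(n); M=cv2.Rodrigues(r)[0]
    u=cv2.undistortPoints(np.array(px,float).reshape(-1,1,2),K,D).reshape(-1,2)
    return -M.T@t, np.c_[u,np.ones(len(u))]@M
def plane(n,px,z):
    o,d=ray(n,px); return o+d*((z-o[2])/d[:,2])[:,None]
def proj(n,P):
    K,D,r,t=KD(n); return cv2.projectPoints(np.array(P,float).reshape(-1,1,3),r,t,K,D)[0].reshape(-1,2)
def rect(pts):
    c,s,a=cv2.minAreaRect(pts.astype(np.float32)*1000); return np.array(c)/1000,s,a
def biggest(m,roi):
    x0,y0,x1,y1=roi; k=np.zeros_like(m); k[y0:y1,x0:x1]=m[y0:y1,x0:x1]
    cs=cv2.findContours(k,cv2.RETR_EXTERNAL,cv2.CHAIN_APPROX_NONE)[0]
    return max(cs,key=cv2.contourArea).reshape(-1,2)
E
python3 - <<'E'
from h import *
im=env.capture("top"); hsv=cv2.cvtColor(im,cv2.COLOR_RGB2HSV)
print(hsv[208,352],hsv[208,315],hsv[240,270],hsv[120,420])
for nm,m,z,roi in (("board",(hsv[...,1]<45)&(hsv[...,2]>150),.08,(318,165,385,245)),("block",(hsv[...,1]>80)&(hsv[...,2]>110),.07,(280,150,395,265))):
    c=biggest(m.astype(np.uint8),roi); print(nm,c.min(0),c.max(0),cv2.contourArea(c),rect(plane("top",c,z)))
    q=cv2.boxPoints(cv2.minAreaRect(c.astype(np.float32))); print(plane("top",q,z).round(4).tolist())
c=im[165:290,150:275]; cv2.imwrite("pics/rack.png",cv2.resize(c,None,fx=4.8,fy=4.8,interpolation=cv2.INTER_CUBIC)[:,:,::-1])
s=env.capture("scene")[170:290,180:300]; cv2.imwrite("pics/rack_s.png",cv2.resize(s,None,fx=5,fy=5,interpolation=cv2.INTER_CUBIC)[:,:,::-1])
E
```

```text
[ 34  12 153] [ 18 124 148] [ 22  38 155] [ 23  40 102]Traceback (most recent call last):
  File "<stdin>", line 5, in <module>
  File "h.py", line 16, in rect
    c,s,a=cv2.minAreaRect(pts.astype(np.float32)*1000); return np.array(c)/1000,s,a
          ~~~~~~~~~~~~~~~^^^^^^^^^^^^^^^^^^^^^^^^^^^^^
cv2.error: OpenCV(4.12.0) /io/opencv/modules/imgproc/src/convhull.cpp:143: error: (-215:Assertion failed) total >= 0 && (depth == CV_32F || depth == CV_32S) in function 'convexHull'
```

```bash
sed -i 's/pts.astype(np.float32)\*1000/pts[:,:2].astype(np.float32)*1000/' h.py
cat > m.py <<'E'
from h import *
def measure(roi=(280,150,395,265)):
    im=env.capture("top"); hsv=cv2.cvtColor(im,cv2.COLOR_RGB2HSV)
    for nm,m,z in (("board",(hsv[...,1]<28)&(hsv[...,2]>110),.08),("block",(hsv[...,1]>80)&(hsv[...,2]>80),.07)):
        c=biggest(m.astype(np.uint8),roi); print(nm,c.min(0),c.max(0),rect(plane("top",c,z)))
        P=plane("top",c,z)[:,:2].astype(np.float32)*1000; print(cv2.boxPoints(cv2.minAreaRect(P)).round(1).tolist())
    return im
E
python3 - <<'E'
from m import *
im=measure()
c=im[165:290,150:275]; cv2.imwrite("pics/rack.png",cv2.resize(c,None,fx=4.8,fy=4.8,interpolation=cv2.INTER_CUBIC)[:,:,::-1])
s=env.capture("scene")[170:290,180:300]; cv2.imwrite("pics/rack_s.png",cv2.resize(s,None,fx=5,fy=5,interpolation=cv2.INTER_CUBIC)[:,:,::-1])
E
```

```text
board [326 172] [378 241] (array([ 0.55157611, -0.20549744]), (119.7606430053711, 180.60272216796875), 72.97918701171875)
[[447.70001220703125, -236.3000030517578], [620.4000244140625, -289.20001220703125], [655.5, -174.6999969482422], [482.79998779296875, -121.80000305175781]]
block [290 157] [384 257] (array([ 0.55347278, -0.16607672]), (250.6495361328125, 261.8416442871094), 79.21989440917969)
[[401.3999938964844, -264.70001220703125], [658.5999755859375, -313.70001220703125], [705.5, -67.5], [448.29998779296875, -18.5]]
```

View pics/rack.png

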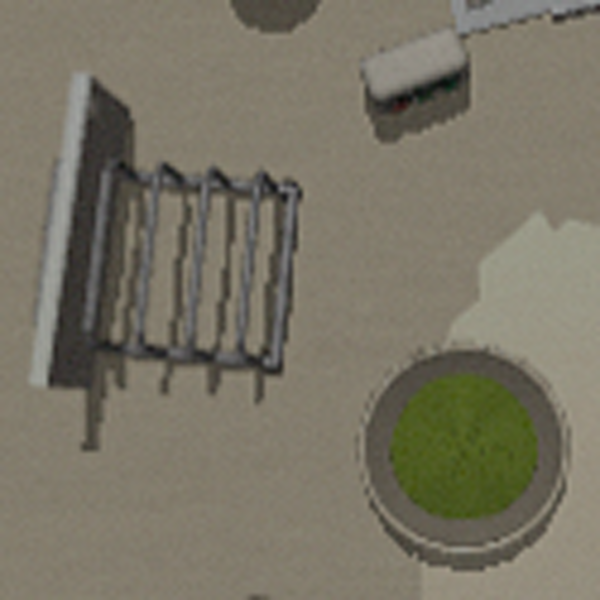

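View pics/rack_s.png

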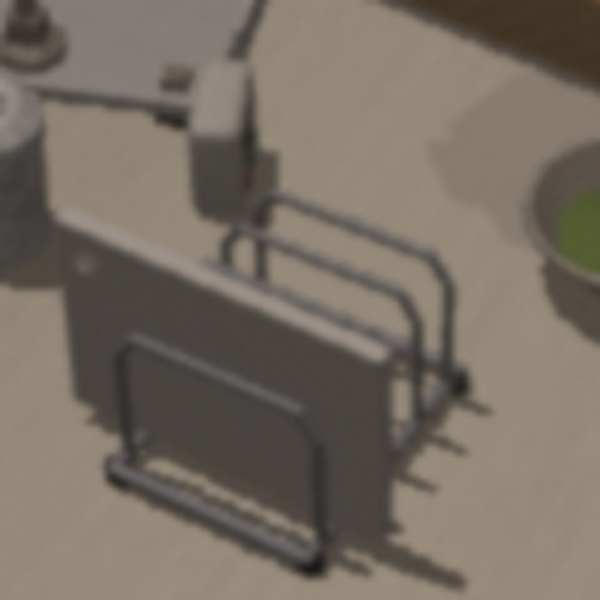

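The crops show the rack hoops as thin lines running roughly along x. The right-hand hoop's top is probably at crop column 250 and its feet at about (290,188) and (275,367). I'll check the heights against both views.

Run:
```python
from h import *
t=lambda *a:[(x/4.8+150-.4,y/4.8+165-.4) for x,y in a]
s=lambda *a:[(x/5+180-.4,y/5+170-.4) for x,y in a]
T=lambda l,z:print(l,z)
for nm,p,z in (("feet5",t((290,188),(275,367)),.008),("top5",t((263,178),(241,355)),.092),("top4",t((213,173),(189,355)),.092),("top3",t((165,172),(139,352)),.092),("top2",t((118,165),(90,345)),.092),("boardtop",t((82,75),(40,385)),.134)):
    print(nm,plane("top",p,z).round(4).tolist())
for nm,p,z in (("feet5near",s((460,380)),.008),("feet1",s((315,560),(115,470)),.008),("top5",s((265,197),(450,270)),.092),("top4",s((228,232),(415,300)),.092),("top1",s((130,340),(310,410)),.092),("boardtop",s((60,212),(388,355)),.134)):
    print("S",nm,plane("scene",p,z).round(4).tolist())
print(plane("top",[(246,259)],.045),plane("top",t((415,65)),.062),plane("top",[(310,130)],.17))
```

```text
feet5 [[0.5745, 0.2133, 0.008], [0.4607, 0.2228, 0.008]]
top5 [[0.5698, 0.2202, 0.092], [0.4655, 0.2329, 0.092]]
top4 [[0.5733, 0.2501, 0.092], [0.4659, 0.2635, 0.092]]
top3 [[0.5743, 0.2788, 0.092], [0.468, 0.293, 0.092]]
top2 [[0.5789, 0.307, 0.092], [0.4724, 0.322, 0.092]]
boardtop [[0.6256, 0.3202, 0.134], [0.4484, 0.3408, 0.134]]
S feet5near [[0.4613, 0.2257, 0.008]]
S feet1 [[0.4757, 0.3624, 0.008], [0.5889, 0.3522, 0.008]]
S top5 [[0.5682, 0.2266, 0.092], [0.4631, 0.2371, 0.092]]
S top4 [[0.5727, 0.2575, 0.092], [0.4697, 0.2633, 0.092]]
S top1 [[0.5791, 0.3435, 0.092], [0.483, 0.3488, 0.092]]
S boardtop [[0.6273, 0.3191, 0.134], [0.4479, 0.3409, 0.134]]
[[0.40606299 0.10460051 0.045     ]] [[0.64267646 0.13042945 0.062     ]] [[ 0.75199759 -0.07673589  0.17      ]]
```

```bash
cat >> h.py <<'E'
BLK=np.array([.5535,-.166]); BA=np.radians(-10.8)
def blk(x,y,z=None):
    c,s=np.cos(BA),np.sin(BA); p=BLK+[c*x-s*y,s*x+c*y]; return p if z is None else np.r_[p,z]
def toolR(ydeg,th=0):
    "tool y along world azimuth ydeg when pointing down, then tilted by th deg about tool x (+: tool z swings away from tool y... sign per R)"
    y=np.array([np.cos(np.radians(ydeg)),np.sin(np.radians(ydeg)),0]); z=np.array([0,0,-1.])
    return R.from_matrix(np.c_[np.cross(y,z),y,z])*R.from_euler('x',th,degrees=True)
def cur():
    s=env.get_state(); q=s['orientation']; return np.array(s['tcp_pos']),R.from_quat(np.r_[q[1:],q[0]]),s
def goal(p,Rt):
    p0,R0,s=cur(); d=R0.inv().apply(np.array(p)-p0)/.5; t=(R0.inv()*Rt).as_rotvec()/(2*np.pi)
    print(np.round(d,4).tolist(),np.round(t,4).tolist(),"t",round(s['time_s'],2),"tcp",p0.round(4),"tooly",R0.as_matrix()[:,1].round(3),"j",np.round(s['joint_positions'],2),"F",np.round(s['contact_force'],1),"open",round(s['opening'],3),"ff",s['finger_force'])
E
python3 - <<'E'
from h import *
goal(blk(.0055,-.137,.235),toolR(-10.8)); print(blk(.0055,-.137))
E
python3 -m crank --help | head -5
```

```text
[0.891, -0.4584, 0.0026] [-0.0001, -0.0001, -0.1815] t 0.25 tcp [ 0.1556 -0.6308  0.236 ] tooly [ 0.239 -0.971 -0.001] j [-1.41  0.12  1.65  0.    1.37 -0.08] F [-0.   0.5 -0.4] open 1.004 ff 0.0
[ 0.53323134 -0.30160395]invalid input: not JSON, or not a number
```

```bash
python3 -m crank '[[0.891,-0.458,0,0,0,-0.1815,1],[0.891,-0.458,0,0,0,-0.1815,1],[0.891,-0.458,0,0,0,-0.1815,1],[0.891,-0.458,0,0,0,-0.1815,1],[0.891,-0.458,0,0,0,-0.1815,1],[0.891,-0.458,0,0,0,-0.1815,1],[0.891,-0.458,0,0,0,-0.1815,1],[0.891,-0.458,0,0,0,-0.1815,1]]' 30
python3 - <<'E'
from h import *
goal(blk(.0055,-.137,.2),toolR(-10.8))
E
```

```text
time_s: 0.92
tcp_pos: [0.4081, -0.4105, 0.2368]
orientation: [0.0, 0.812, 0.584, 0.0]
contact_force: [0.7, -0.2, 0.4]
opening: 0.999
finger_force: 0.0
[0.286, 0.1681, 0.0735] [0.0, 0.0, -0.0214] t 0.92 tcp [ 0.4081 -0.4105  0.2368] tooly [ 0.948 -0.317  0.   ] j [-0.88 -0.03  1.81  0.    1.36 -0.56] F [ 0.7 -0.2  0.4] open 0.999 ff 0.0
```

```bash
python3 -m crank '[[0.286,0.168,0.07,0,0,-0.0214,1],[0.286,0.168,0.07,0,0,-0.0214,1],[0.286,0.168,0.07,0,0,-0.0214,1],[0.286,0.168,0.07,0,0,-0.0214,1],[0.286,0.168,0.07,0,0,-0.0214,1],[0.286,0.168,0.07,0,0,-0.0214,1],[0.286,0.168,0.07,0,0,-0.0214,1],[0.286,0.168,0.07,0,0,-0.0214,1]]' >/dev/null
python3 - <<'E'
from h import *
goal(blk(.0055,-.137,.096),toolR(-10.8))
E
```

```text
[0.0073, 0.001, 0.2122] [0.0001, 0.0001, -0.0012] t 1.58 tcp [ 0.532  -0.305   0.2021] tooly [ 0.981 -0.195  0.   ] j [-0.61  0.07  1.77 -0.    1.3  -0.41] F [ 0.3 -0.1 -0.3] open 0.998 ff 0.0
```

```bash
python3 -m crank '[[0.004,0,0.1,0,0,-0.001,1],[0.004,0,0.15,0,0,-0.001,1],[0.004,0,0.18,0,0,-0.001,1],[0.004,0,0.205,0,0,-0.001,1],[0.004,0,0.212,0,0,-0.001,1],[0.004,0,0.212,0,0,-0.001,1],[0.004,0,0.212,0,0,-0.001,1]]' >/dev/null
python3 - <<'E'
from h import *
goal(blk(.0055,.0,.0955),toolR(-10.8))
E
```

```text
[0.277, -0.0015, 0.0034] [0.0004, 0.0002, -0.0001] t 2.17 tcp [ 0.5336 -0.3032  0.0973] tooly [ 0.982 -0.188  0.002] j [-0.6   0.17  1.85 -0.    1.12 -0.41] F [0.9 0.1 0.7] open 1.001 ff 0.0
```

```bash
python3 -m crank '[[0.02,0,0.002,0,0,0,1],[0.04,0,0.002,0,0,0,1],[0.06,0,0.002,0,0,0,1],[0.08,0,0.002,0,0,0,1],[0.1,0,0.002,0,0,0,1],[0.12,0,0.002,0,0,0,1],[0.14,0,0.002,0,0,0,1],[0.15,0,0.002,0,0,0,1]]' ; python3 -m crank '[[0.015,0,0,0,0,0,1],[0.03,0,0,0,0,0,1],[0.045,0,0,0,0,0,1],[0.06,0,0,0,0,0,1],[0.075,0,0,0,0,0,1],[0.09,0,0,0,0,0,1],[0.1,0,0,0,0,0,1],[0.1,0,0,0,0,0,1]]' >/dev/null
python3 - <<'E'
from m import *
goal(blk(.0055,.026,.0955),toolR(-10.8))
im=measure((270,150,395,265)); cv2.imwrite("pics/p1.png",cv2.resize(im[130:280,230:430],None,fx=4,fy=4)[:,:,::-1])
E
```

```text
time_s: 2.83
tcp_pos: [0.5473, -0.2268, 0.0947]
orientation: [-0.0, 0.77, 0.638, 0.0]
contact_force: [-0.3, -2.1, 2.4]
opening: 1.004
finger_force: 1.2
[0.0738, 0.001, -0.0024] [-0.0001, -0.0002, 0.0001] t 3.5 tcp [ 0.5564 -0.1777  0.0942] tooly [ 0.982 -0.186 -0.001] j [-0.4   0.11  1.92  0.    1.12 -0.21] F [0.5 0.6 0.4] open 1.001 ff 0.0
board [293 170] [341 235] (array([ 0.56217657, -0.10376811]), (119.21456146240234, 180.19656372070312), 78.97886657714844)
[[462.29998779296875, -145.10000610351562], [639.2000122070312, -179.5], [662.0, -62.5], [485.1000061035156, -28.0]]
block [290 226] [338 251] (array([ 0.45376089, -0.08931487]), (140.41603088378906, 49.66947937011719), 72.94534301757812)
[[409.3999938964844, -149.1999969482422], [456.8999938964844, -163.6999969482422], [498.1000061035156, -29.5], [450.6000061035156, -14.899999618530273]]
```

View pics/p1.png

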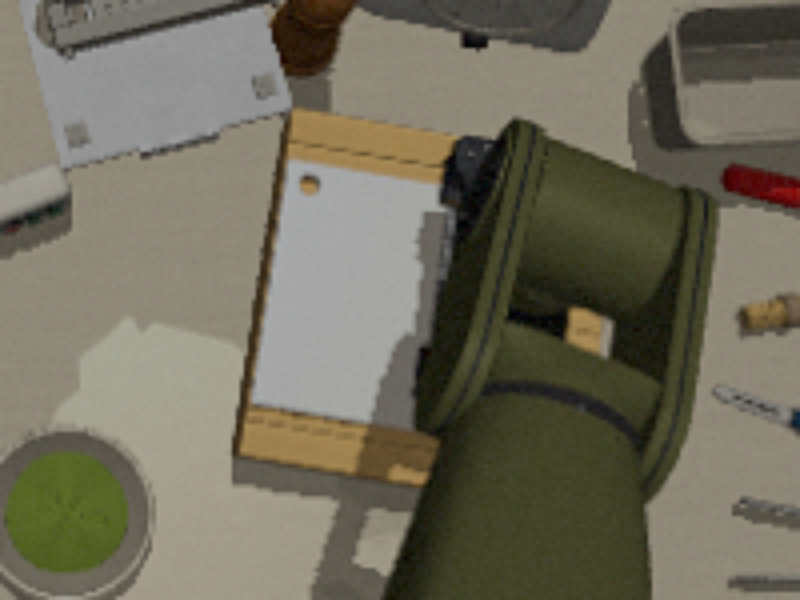

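The picture shows the board squared up with the block. Its left edge is about level with the block's left edge (crop columns 250–285), and the fingers are behind it. I'll push another 34 mm.

```bash
python3 -m crank '[[0.012,0,0,0,0,0,1],[0.024,0,0,0,0,0,1],[0.036,0,0,0,0,0,1],[0.048,0,0,0,0,0,1],[0.06,0,0,0,0,0,1],[0.068,0,0,0,0,0,1],[0.068,0,0,0,0,0,1],[0.068,0,0,0,0,0,1]]' >/dev/null;  python3 -m crank '[[-0.02,0,0,0,0,0,1],[-0.04,0,0,0,0,0,1],[-0.06,0,-0.04,0,0,0,1],[-0.06,0,-0.1,0,0,0,1],[-0.06,0,-0.18,0,0,0,1],[-0.06,0,-0.26,0,0,0,1],[-0.06,0,-0.34,0,0,0,1],[-0.06,0,-0.4,0,0,0,1]]'
python3 - <<'E'
from m import *
im=measure((270,150,395,265))
E
```

```text
time_s: 4.88
tcp_pos: [0.5575, -0.1769, 0.299]
orientation: [0.002, 0.771, 0.637, 0.001]
contact_force: [0.5, 0.0, 0.4]
opening: 1.001
finger_force: 0.0
board [280 167] [330 235] (array([ 0.56917163, -0.07077056]), (122.0884017944336, 182.56179809570312), 78.54682922363281)
[[467.6000061035156, -112.5], [646.5, -148.6999969482422], [670.7999877929688, -29.100000381469727], [491.79998779296875, 7.199999809265137]]
block [290 157] [363 253] (array([ 0.55772644, -0.14300346]), (202.953369140625, 261.59954833984375), 79.39765167236328)
[[410.5, -218.6999969482422], [667.5999755859375, -266.79998779296875], [705.0, -67.30000305175781], [447.79998779296875, -19.200000762939453]]
```

Run:
```python
from h import *
Rt=toolR(79.2,60); z=Rt.as_matrix()[:,2]; print(z,Rt.as_matrix()[:,1])
goal(blk(-.02,.25,.30),Rt); goal(blk(-.02,.25,.30),toolR(79.2,0))
```

```text
[-0.16227698 -0.85068571 -0.5       ] [ 0.09369066  0.49114363 -0.8660254 ]
[0.5207, -0.0573, 0.0097] [0.1311, -0.128, -0.2263] t 4.93 tcp [ 0.5597 -0.1777  0.3061] tooly [ 0.982 -0.188  0.014] j [-0.4  -0.06  1.72 -0.    1.46 -0.21] F [ 0.9 -1.6  4.3] open 1.004 ff 0.0
[0.5207, -0.0573, 0.0097] [0.0014, 0.0022, -0.2502] t 4.93 tcp [ 0.5597 -0.1777  0.3061] tooly [ 0.982 -0.188  0.014] j [-0.4  -0.06  1.72 -0.    1.46 -0.21] F [ 0.9 -1.6  4.3] open 1.004 ff 0.0
```

```bash
python3 -m crank '[[0.52,-0.057,0,0,0,-0.25,0.6],[0.52,-0.057,0,0,0,-0.25,0.6],[0.52,-0.057,0,0,0,-0.25,0.6],[0.52,-0.057,0,0,0,-0.25,0.6],[0.52,-0.057,0,0,0,-0.25,0.6],[0.52,-0.057,0,0,0,-0.25,0.6],[0.52,-0.057,0,0,0,-0.25,0.6],[0.52,-0.057,0,0,0,-0.25,0.6]]' >/dev/null
python3 - <<'E'
from h import *
goal(blk(-.02,.25,.28),toolR(79.2,60))
E
```

```text
[-0.0101, -0.0027, 0.0286] [0.1622, -0.0468, -0.0808] t 5.6 tcp [0.5779 0.0878 0.2943] tooly [0.681 0.732 0.   ] j [ 0.06 -0.05  1.73  0.    1.46 -0.76] F [-0.4 -0.   0.1] open 0.601 ff 0.0
```

```bash
python3 -m crank '[[-0.01,0,0.03,0.162,-0.047,-0.081,0.6],[-0.01,0,0.03,0.162,-0.047,-0.081,0.6],[-0.01,0,0.03,0.162,-0.047,-0.081,0.6],[-0.01,0,0.03,0.162,-0.047,-0.081,0.6],[-0.01,0,0.03,0.162,-0.047,-0.081,0.6],[-0.01,0,0.03,0.162,-0.047,-0.081,0.6],[-0.01,0,0.03,0.162,-0.047,-0.081,0.6],[-0.01,0,0.03,0.162,-0.047,-0.081,0.6]]' >/dev/null
python3 - <<'E'
from h import *
Rt=toolR(79.2,60); z=Rt.as_matrix()[:,2]
goal(blk(-.02,.142,.075)-.083*z,Rt); print(blk(-.02,.142,.075)-.083*z)
E
```

```text
[0.0105, 0.2125, 0.2577] [0.0235, -0.0078, -0.0127] t 6.27 tcp [0.5823 0.0814 0.28  ] tooly [ 0.198  0.592 -0.781] j [ 0.35  0.26  1.59 -0.73  1.82 -0.92] F [-0.1  0.1 -0.3] open 0.601 ff 0.0
[0.57393139 0.04783933 0.1165    ]
```

```bash
python3 -m crank '[[0.01,0.07,0.085,0.0235,-0.008,-0.0127,0.6],[0.01,0.14,0.17,0.0235,-0.008,-0.0127,0.6],[0.01,0.18,0.22,0.0235,-0.008,-0.0127,0.6],[0.01,0.212,0.257,0.0235,-0.008,-0.0127,0.6],[0.01,0.212,0.257,0.0235,-0.008,-0.0127,0.6],[0.01,0.212,0.257,0.0235,-0.008,-0.0127,0.6],[0.01,0.212,0.257,0.0235,-0.008,-0.0127,0.6],[0.01,0.212,0.257,0.0235,-0.008,-0.0127,0.6]]' >/dev/null
python3 - <<'E'
from h import *
Rt=toolR(79.2,60); z=Rt.as_matrix()[:,2]
goal(blk(-.02,.142,.075)-.003*z,Rt)
cv2.imwrite("pics/p2.png",cv2.resize(env.capture("scene")[80:260,180:400],None,fx=3.4,fy=3.3)[:,:,::-1])
E
```

```text
[0.0036, 0.0028, 0.1676] [0.0011, 0.0004, -0.0011] t 6.93 tcp [0.5759 0.0498 0.1201] tooly [ 0.102  0.496 -0.862] j [ 0.34  0.44  1.73 -0.84  1.65 -0.79] F [-0.1  0.4  0.1] open 0.601 ff 0.0
```

View pics/p2.png

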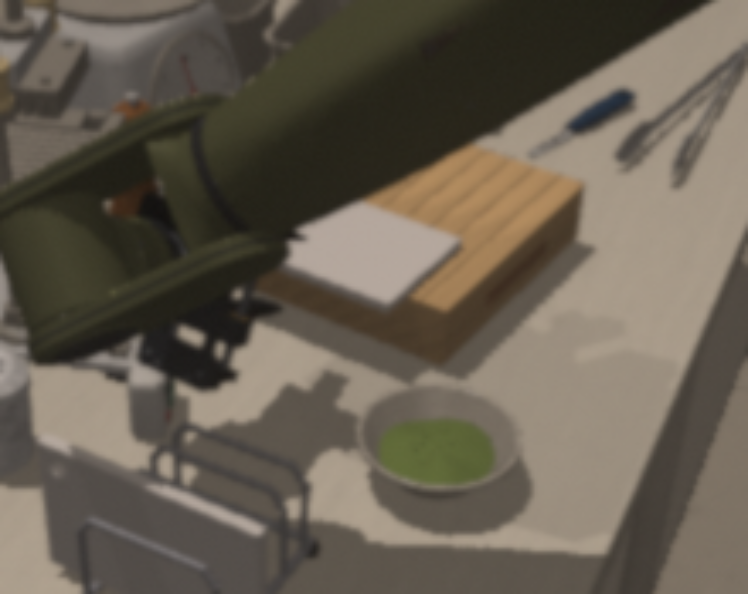

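The gripper is tilted just left of the overhanging board, clear of the bowl and timer. The board lies flat over the block's edge at about (390,300). I'll go in and pinch it.

```bash
python3 -m crank '[[0.003,0.002,0.03,0,0,0,0.6],[0.003,0.002,0.06,0,0,0,0.6],[0.003,0.002,0.09,0,0,0,0.6],[0.003,0.002,0.12,0,0,0,0.6],[0.003,0.002,0.15,0,0,0,0.6],[0.003,0.002,0.167,0,0,0,0.6],[0.003,0.002,0.167,0,0,0,0.6],[0.003,0.002,0.167,0,0,0,0.6]]' 30
python3 - <<'E'
from h import *
Rt=toolR(79.2,60); z=Rt.as_matrix()[:,2]
goal(blk(-.02,.142,.075)-.003*z,Rt)
E
```

```text
time_s: 7.65
tcp_pos: [0.5583, -0.0215, 0.0731]
orientation: [-0.047, 0.083, 0.863, -0.496]
contact_force: [-0.1, -0.4, -0.1]
opening: 0.6
finger_force: 0.0
[-0.0047, -0.0041, -0.0066] [0.0006, -0.0002, -0.0003] t 7.65 tcp [ 0.5583 -0.0215  0.0731] tooly [ 0.096  0.494 -0.864] j [ 0.25  0.43  1.83 -0.9   1.53 -0.77] F [-0.1 -0.4 -0.1] open 0.6 ff 0.0
```

```bash
python3 -m crank '[[0,0,0,0,0,0,0.3],[0,0,0,0,0,0,0.15],[0,0,0,0,0,0,0],[0,0,0,0,0,0,0],[0,0,0,0,0,0,0],[0,0,0,0,0,0,0],[0,0,0,0,0,0,0],[0,0,0,0,0,0,0]]' 35
```

```text
time_s: 8.32
tcp_pos: [0.5591, -0.0228, 0.0785]
orientation: [-0.046, 0.084, 0.86, -0.501]
contact_force: [-3.4, -6.8, 12.6]
opening: 0.275
finger_force: 31.4
```

```bash
python3 -m crank '[[0,-0.02,-0.012,0,0,0,0],[0,-0.04,-0.024,0,0,0,0],[0,-0.06,-0.036,0,0,0,0],[0,-0.08,-0.048,0,0,0,0],[0,-0.1,-0.06,0,0,0,0],[0,-0.12,-0.07,0,0,0,0],[0,-0.14,-0.08,0,0,0,0],[0,-0.16,-0.092,0,0,0,0]]' 35;python3 -m crank '[[0,-0.02,-0.012,0,0,0,0],[0,-0.04,-0.024,0,0,0,0],[0,-0.06,-0.036,0,0,0,0],[0,-0.08,-0.048,0,0,0,0],[0,-0.1,-0.06,0,0,0,0],[0,-0.12,-0.07,0,0,0,0],[0,-0.14,-0.08,0,0,0,0],[0,-0.16,-0.092,0,0,0,0]]' 35
python3 - <<'E'
from h import *
cv2.imwrite("pics/p3.png",cv2.resize(env.capture("scene")[60:260,180:400],None,fx=3,fy=3)[:,:,::-1])
E
```

```text
time_s: 8.98
tcp_pos: [0.5581, -0.021, 0.1656]
orientation: [-0.047, 0.082, 0.864, -0.495]
contact_force: [-1.0, 0.2, -2.5]
opening: 0.104
finger_force: 35.0
time_s: 9.65
tcp_pos: [0.558, -0.022, 0.259]
orientation: [-0.046, 0.082, 0.863, -0.496]
contact_force: [0.3, 1.2, -1.8]
opening: 0.103
finger_force: 35.0
```

View pics/p3.png

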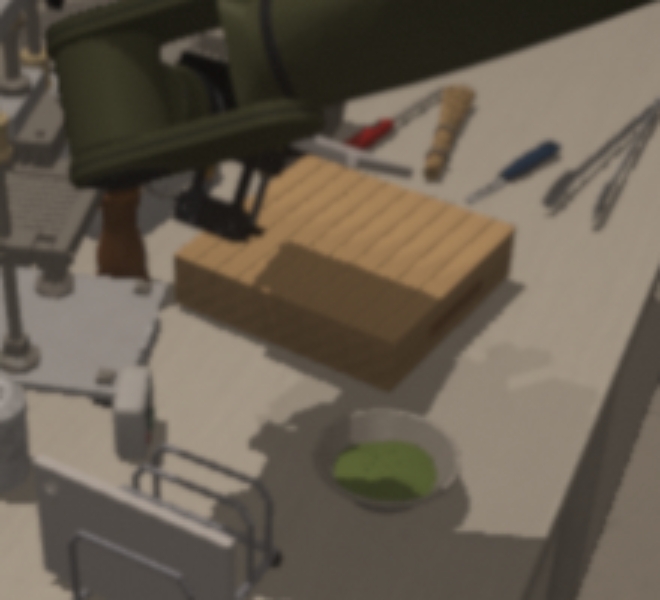

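Run:
```python
from h import *
goal([.53,.10,.31],toolR(83.6))
```

```text
[0.1024, 0.0318, -0.246] [-0.1658, -0.0056, -0.0118] t 9.7 tcp [ 0.559  -0.0219  0.262 ] tooly [ 0.1    0.494 -0.864] j [ 0.25  0.18  1.77 -0.91  1.72 -1.01] F [ 0.6  0.7 -0. ] open 0.098 ff 34.98960793018341
```

```bash
python3 -m crank '[[0.01,0.003,-0.025,-0.017,-0.0006,-0.001,0],[0.022,0.007,-0.055,-0.035,-0.0013,-0.0025,0],[0.035,0.011,-0.085,-0.054,-0.0019,-0.004,0],[0.048,0.015,-0.115,-0.073,-0.0026,-0.0055,0],[0.061,0.019,-0.145,-0.092,-0.0032,-0.0065,0],[0.074,0.023,-0.175,-0.111,-0.0039,-0.008,0],[0.087,0.027,-0.205,-0.13,-0.0045,-0.0095,0],[0.1,0.031,-0.24,-0.149,-0.0052,-0.011,0]]' 40
python3 - <<'E'
from h import *
goal([.5,.245,.285],toolR(83.6))
E
```

```text
time_s: 10.37
tcp_pos: [0.5296, 0.0975, 0.3063]
orientation: [-0.006, 0.057, 0.997, -0.05]
contact_force: [0.5, -0.3, -3.0]
opening: 0.097
finger_force: 40.0
[0.0925, 0.2891, 0.0141] [-0.0161, -0.0011, -0.0005] t 10.37 tcp [0.5296 0.0975 0.3063] tooly [ 0.114  0.988 -0.101] j [ 0.13 -0.13  1.79 -0.1   1.51 -1.32] F [ 0.5 -0.3 -3. ] open 0.097 ff 39.98493432998657
```

```bash
python3 -m crank '[[0.02,0.06,0.003,-0.006,0,0,0],[0.04,0.12,0.006,-0.012,-0.0005,0,0],[0.06,0.18,0.01,-0.016,-0.001,-0.0005,0],[0.08,0.24,0.012,-0.016,-0.001,-0.0005,0],[0.0925,0.289,0.014,-0.016,-0.001,-0.0005,0],[0.0925,0.289,0.014,-0.016,-0.001,-0.0005,0],[0.0925,0.289,0.014,-0.016,-0.001,-0.0005,0],[0.0925,0.289,0.014,-0.016,-0.001,-0.0005,0]]' >/dev/null; python3 -m crank '[[0,0,0,0,0,0,0],[0,0,0,0,0,0,0],[0,0,0,0,0,0,0]]' >/dev/null;  python3 - <<'E'
from h import *
goal([.5,.245,.285],toolR(83.6))
s=env.capture("scene")[60:300,130:370]; cv2.imwrite("pics/p4.png",cv2.resize(s,None,fx=2.5,fy=2.5,interpolation=cv2.INTER_CUBIC)[:,:,::-1])
E
```

```text
[0.0019, 0.0027, -0.0031] [-0.0009, -0.0002, -0.0004] t 11.28 tcp [0.5008 0.2435 0.2834] tooly [ 0.114  0.993 -0.005] j [ 0.36 -0.1   1.8  -0.    1.45 -1.1 ] F [-0.5  0.1 -2.7] open 0.104 ff 39.99372482299805
```

View pics/p4.png

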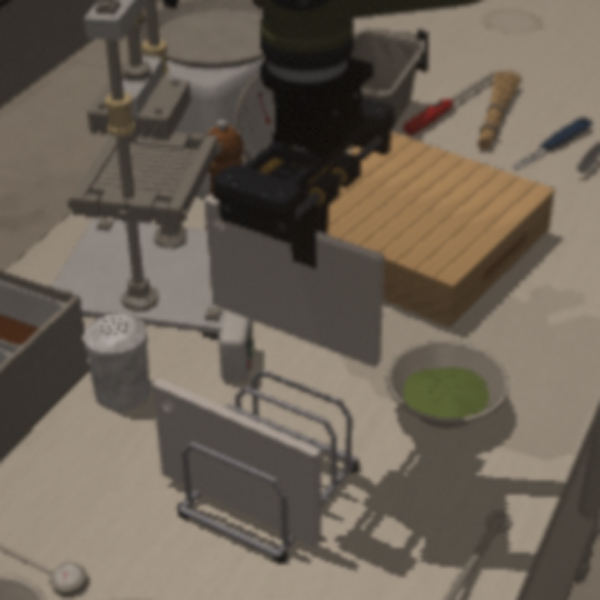

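The board hangs upright on the pads. Its left face has corners near crop (208,200), (383,252), (380,362) and (213,308). I'll cast these onto the face plane to get the height and lengthwise offset.

Run:
```python
from h import *
p,Rc,s=cur(); n=Rc.as_matrix()[:,1]
px=[(x/2.5+130-.3,y/2.5+60-.3) for x,y in ((208,200),(383,252),(380,362),(213,308))]
o,d=ray("scene",px); P=o+d*((n@(p-o)+.005)/(d@n))[:,None]; print(P.round(4)); c=P.mean(0); print(c,np.linalg.norm(P[0]-P[1]),np.linalg.norm(P[1]-P[2]))
a=np.radians(-6.4); ax=np.array([np.cos(a),np.sin(a),0]); sl=np.array([.518,.243,0]); print("along",(c-sl)@ax,"across",(p-sl)@np.array([-ax[1],ax[0],0]), "tilt",np.degrees(np.arctan2(P[2,2]-P[3,2],(P[3]-P[2])@ax)), p)
```

```text
[[0.6057 0.2367 0.2925]
 [0.4271 0.2572 0.301 ]
 [0.4263 0.2566 0.1803]
 [0.6087 0.2357 0.1675]]
[0.51695255 0.24656519 0.23531921] 0.1799337341351447 0.12072042312325079
along -0.0014383261068819503 across -0.0012764493153748237 tilt 3.9758865058768844 [0.50075186 0.24365023 0.28340065]
```

```bash
python3 -m crank '[[0.002,0.001,0.02,0,-0.003,0,0],[0.002,0.001,0.05,0,-0.006,0,0],[0.002,0.001,0.08,0,-0.009,0,0],[0.002,0.001,0.11,0,-0.009,0,0],[0.002,0.001,0.13,0,-0.009,0,0],[0.002,0.001,0.14,0,-0.009,0,0],[0.002,0.001,0.14,0,-0.009,0,0],[0.002,0.001,0.14,0,-0.009,0,0]]' >/dev/null; python3 -m crank '[[0,0,0.015,0,0,0,0],[0,0,0.03,0,0,0,0],[0,0,0.045,0,0,0,0],[0,0,0.06,0,0,0,0],[0,0,0.06,0,0,0,0]]';  python3 - <<'E'
from h import *
goal([.5,.244,.1235],toolR(83.6))
s=env.capture("scene")[120:300,160:340]; t=env.capture("top")[165:285,140:260]
cv2.imwrite("pics/p5.png",np.hstack([cv2.resize(s,(400,400)),cv2.resize(t,(400,400))])[:,:,::-1])
E
```

```text
time_s: 12.42
tcp_pos: [0.4998, 0.2438, 0.1805]
orientation: [0.025, 0.056, 0.998, -0.005]
contact_force: [-0.4, 0.7, -1.7]
opening: 0.104
finger_force: 40.0
[0.0055, 0.0013, 0.1139] [-0.0012, 0.0081, -0.0002] t 12.42 tcp [0.4998 0.2438 0.1805] tooly [ 0.113  0.994 -0.007] j [ 0.37 -0.06  1.94 -0.03  1.22 -1.08] F [-0.4  0.7 -1.7] open 0.104 ff 39.99358355998993
```

View pics/p5.png

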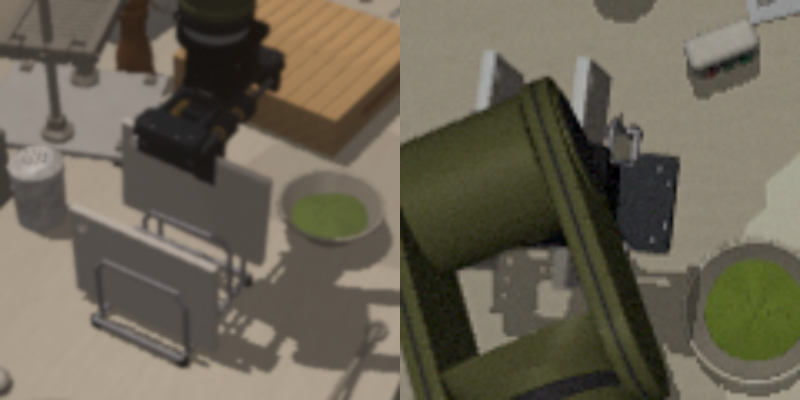

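The board is between the last two hoops: in the top view the right-hand hoop shows to its right at (630,130). The only force is its weight, so I'll keep lowering.

```bash
python3 -m crank '[[0,0.001,0.015,0,0,0,0],[0,0.001,0.03,0,0,0,0],[0,0.001,0.045,0,0,0,0],[0,0.001,0.06,0,0,0,0],[0,0.001,0.075,0,0,0,0],[0,0.001,0.085,0,0,0,0],[0,0.001,0.09,0,0,0,0],[0,0.001,0.092,0,0,0,0]]'; python3 -m crank '[[0,0,0.004,0,0,0,0],[0,0,0.007,0,0,0,0],[0,0,0.01,0,0,0,0],[0,0,0.012,0,0,0,0],[0,0,0.012,0,0,0,0]]'
```

```text
time_s: 13.18
tcp_pos: [0.5032, 0.2441, 0.1364]
orientation: [0.027, 0.056, 0.998, -0.004]
contact_force: [-0.2, -0.1, -2.1]
opening: 0.101
finger_force: 40.0
time_s: 13.6
tcp_pos: [0.5038, 0.2442, 0.1312]
orientation: [0.027, 0.056, 0.998, -0.004]
contact_force: [0.5, -0.5, -2.9]
opening: 0.105
finger_force: 40.0
```

```bash
python3 -m crank '[[0,0,0.004,0,0,0,0],[0,0,0.006,0,0,0,0],[0,0,0.008,0,0,0,0],[0,0,0.008,0,0,0,0]]'|grep -E "tcp|contact"; python3 -m crank '[[0,0,0.002,0,0,0,0],[0,0,0.004,0,0,0,0],[0,0,0.006,0,0,0,0],[0,0,0.006,0,0,0,0]]'|grep -E "tcp|contact"
```

```text
tcp_pos: [0.5046, 0.2443, 0.1287]
contact_force: [-1.0, -0.0, 4.6]
tcp_pos: [0.5066, 0.2442, 0.1278]
contact_force: [0.2, -2.2, 9.9]
```

```bash
python3 -m crank '[[0,0,0.002,0,0,0,0],[0,0,0.004,0,0,0,0],[0,0,0.004,0,0,0,0]]'|grep -E "tcp|contact"
```

```text
tcp_pos: [0.508, 0.2442, 0.1271]
contact_force: [2.3, -3.6, 12.8]
```

Run:
```python
from h import *
s=env.capture("scene")[150:290,170:310]
cv2.imwrite("pics/p6.png",cv2.resize(s,(600,600),interpolation=cv2.INTER_CUBIC)[:,:,::-1]); goal([.5,.244,.1235],toolR(83.6))
```

```text
[0.0162, -0.0021, 0.0061] [-0.0007, 0.0101, -0.0] t 14.57 tcp [0.508  0.2442 0.127 ] tooly [ 0.112  0.994 -0.004] j [ 0.37 -0.    1.97 -0.04  1.11 -1.07] F [ 1.8 -3.3 11.6] open 0.106 ff 40.01046538352966
```

View pics/p6.png

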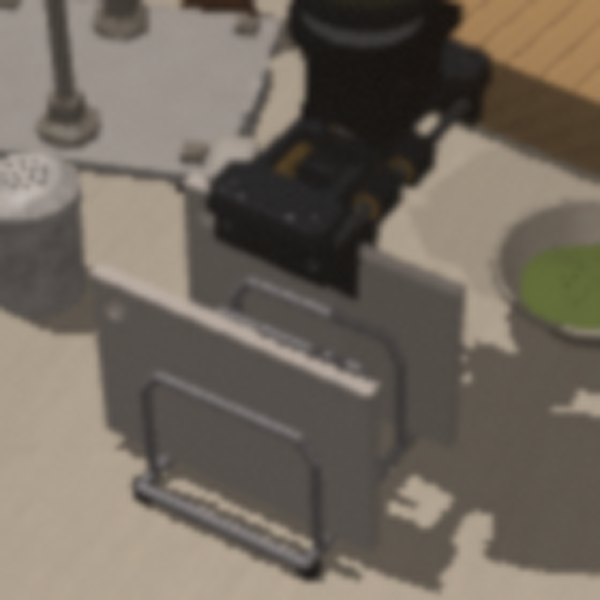

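The board is in the slot with hoop 4 in front of it. Its near corner edges are at (463,290) at the top and (455,445) at the bottom, and its far top corner is at about (187,175). I'll check how level it is.

Run:
```python
from h import *
p,Rc,s=cur(); n=Rc.as_matrix()[:,1]; k=600/140
px=[(x/k+170-.4,y/k+150-.4) for x,y in ((463,290),(455,445),(187,182))]
o,d=ray("scene",px); P=o+d*((n@(p-o)+.005)/(d@n))[:,None]; print(P.round(4))
```

```text
[[0.4347 0.2575 0.1395]
 [0.4369 0.2568 0.0195]
 [0.6142 0.2373 0.1385]]
```

```bash
python3 -m crank '[[0,0,0,0,0,0,0.12],[0,0,0,0,0,0,0.15],[0,0,0,0,0,0,0.2],[0,0,0,0,0,0,0.25],[0,0,0,0,0,0,0.3],[0,0,0,0,0,0,0.35],[0,0,0,0,0,0,0.35],[0,0,0,0,0,0,0.35]]' 5
python3 - <<'E'
from h import *
s=env.capture("scene")[150:290,170:310]
cv2.imwrite("pics/p7.png",cv2.resize(s,(600,600),interpolation=cv2.INTER_CUBIC)[:,:,::-1]); goal([.5,.244,.1235],toolR(83.6))
E
```

```text
time_s: 15.23
tcp_pos: [0.5042, 0.2441, 0.1221]
orientation: [0.027, 0.056, 0.998, -0.004]
contact_force: [0.0, -0.1, 0.0]
opening: 0.347
finger_force: 0.0
[0.0082, -0.0012, -0.0031] [-0.0009, 0.0087, -0.0001] t 15.28 tcp [0.5042 0.2441 0.1222] tooly [ 0.112  0.994 -0.005] j [ 0.37  0.    1.98 -0.03  1.11 -1.07] F [-0.   0.3  0.3] open 0.343 ff 0.0
```

View pics/p7.png

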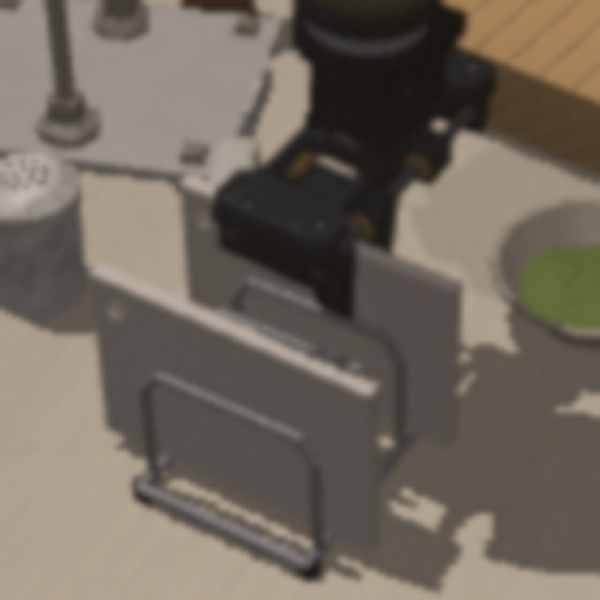

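The board stands in the slot and has barely shifted, with no force on the fingers. I'll withdraw straight up.

```bash
python3 -m crank '[[0,0,-0.02,0,0,0,0.35],[0,0,-0.05,0,0,0,0.35],[0,0,-0.1,0,0,0,0.35],[0,0,-0.17,0,0,0,0.35],[0,0,-0.24,0,0,0,0.35],[0,0,-0.31,0,0,0,0.35],[0,0,-0.38,0,0,0,0.35],[0,0,-0.4,0,0,0,0.35]]' ; python3 -m crank '[[0.1,-0.15,0,0,0,0,0.35],[0.1,-0.3,0,0,0,0,0.35],[0.1,-0.45,0,0,0,0,0.35],[0.1,-0.5,0,0,0,0,0.35],[0.1,-0.5,0,0,0,0,0.35],[0.1,-0.5,0,0,0,0,0.35],[0.1,-0.5,0,0,0,0,0.35],[0.1,-0.5,0,0,0,0,0.35]]' >/dev/null
python3 - <<'E'
from h import *
s=env.capture("scene")[150:290,170:310]; t=env.capture("top")[165:285,140:260]
cv2.imwrite("pics/p8.png",np.hstack([cv2.resize(s,(400,400)),cv2.resize(t,(400,400))])[:,:,::-1])
print(cur()[0],env.get_state()['time_s'])
E
```

```text
time_s: 15.95
tcp_pos: [0.4952, 0.2472, 0.3305]
orientation: [0.032, 0.056, 0.998, -0.002]
contact_force: [-0.0, 0.3, 1.2]
opening: 0.355
finger_force: 0.0
[0.41591811 0.00396522 0.32076807] 16.7167
```

View pics/p8.png

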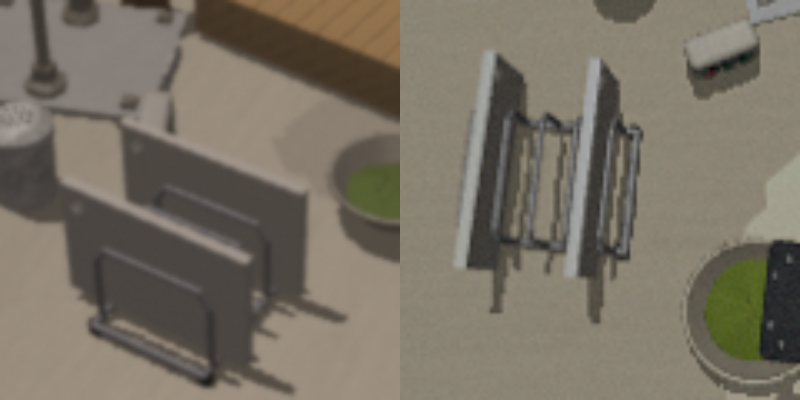

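The board stands upright in the right-hand slot, parallel to the other board, with its top edge running from (595,60) to (570,275). I'll check its position and then hand in.

Run:
```python
from h import *
P=plane("top",[((x-400)*.3+140,y*.3+165) for x,y in ((595,60),(570,275))],.134); c=P.mean(0)
print(P.round(4),c-[.518,.243,0])
if abs(c[0]-.518)<.03 and abs(c[1]-.243)<.013: print(env.finish_job())
```

```text
[[0.6163 0.2315 0.134 ]
 [0.4403 0.2509 0.134 ]] [ 0.01031821 -0.00180777  0.134     ]
the job is handed in; nothing more can be done
None
```

The small board stands upright in the rack's right-hand end slot, about 10 mm lengthwise and 2 mm crosswise from its middle by the last picture, and the job was handed in at about 17 s; no verdict was returned.

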